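# Set equal gaps between drying-plate holders with a tapered gauge

## Task

The three coated glass plates on the drying rail must stand evenly spaced before they go to the oven. Take the blue-handled 30 mm gauge from its stand and press it nose-down fully home onto the rail, first between the end stop and the first holder, then between the first and second, then between the second and third, each time with its flat face against the part nearer the end stop so that its taper pushes the next holder out to one gauge width. Leave all three gaps at 30 mm and stand the gauge back upright, fully down, in its own bay, without striking the glass or disturbing anything else.

Things in the scene. Friction and masses are not known exactly. Their poses are not given: they have to be found in the camera images.
- rail: Drying rail: aluminium profile 50 mm wide, 290 mm long, fixed to the bench; place and yaw change. Origin: under its middle, at bench level; its top is 16 mm higher. Axes: y along the rail, +y from the end stop towards the holders (robot's left at yaw 0), x across, z up. The gauge's full section bears on the upper part of the holders' faces when its foot is on the rail top.
- stop_face (a point): Centre of the flat upright working face of the fixed end stop, a grey block (56 x 24 mm, 38 mm above the rail top, upper edge chamfered 4 mm) at the right-hand end of the rail. The point lies on the face, 20 mm above the rail top. Axes as the rail's: +y points out of the face, towards the holders.
- holder_1: Plate holder 1, nearest the end stop: grey saddle sliding along the rail only; moves at about 2.5 N and stays where left. 40 mm thick along the rail (flat faces 20 mm either side of the origin in y), 56 mm across, 38 mm high above the rail top, upper edges chamfered 4 mm. Origin: centre of its underside, on the rail top; axes as the rail's. Black thumb knob in front.
- plate_1_top (a point): White-coated glass plate standing crosswise in the middle of holder 1: 100 mm across the rail, 3 mm thick, its top edge 70 mm above the rail top (32 mm above the holder). It moves with the holder. The point is the middle of its top edge; axes as the holder's. Fragile.
- holder_2: Plate holder 2, the middle one: grey saddle sliding along the rail only; moves at about 2.5 N and stays where left. 40 mm thick along the rail (flat faces 20 mm either side of the origin in y), 56 mm across, 38 mm high above the rail top, upper edges chamfered 4 mm. Origin: centre of its underside, on the rail top; axes as the rail's. Black thumb knob in front.
- plate_2_top (a point): White-coated glass plate standing crosswise in the middle of holder 2: 100 mm across the rail, 3 mm thick, its top edge 70 mm above the rail top (32 mm above the holder). It moves with the holder. The point is the middle of its top edge; axes as the holder's. Fragile.
- holder_3: Plate holder 3, farthest from the stop: grey saddle sliding along the rail only; moves at about 2.5 N and stays where left. 40 mm thick along the rail (flat faces 20 mm either side of the origin in y), 56 mm across, 38 mm high above the rail top, upper edges chamfered 4 mm. Origin: centre of its underside, on the rail top; axes as the rail's. Black thumb knob in front.
- plate_3_top (a point): White-coated glass plate standing crosswise in the middle of holder 3: 100 mm across the rail, 3 mm thick, its top edge 70 mm above the rail top (32 mm above the holder). It moves with the holder. The point is the middle of its top edge; axes as the holder's. Fragile.
- gauge_30: 30 mm gap gauge: loose white block, 130 mm high, 0.12 kg. Upright flat face at y = -15 mm from foot to top. Nose 12 mm thick at the foot, from the flat face inwards; on the +y side a straight taper up to the full 30 mm, reached 28 mm above the foot; full section 44 mm wide (x), 28 to 44 mm up; then a 14 mm stem. Origin: foot level, middle of the 30 mm thickness; z up.
- gauge_30_grip (a point): Centre of the 30 mm gauge's blue handle, where it is held: 30 mm (x) by 18 mm (y) by 40 mm high. The point is 110 mm above the foot, 20 mm below the top and 9 mm from the flat face (which is on the -y side). Axes as the gauge's.
- gauge_30_foot (a point): Middle of the underside of the 30 mm gauge's nose: 6 mm in from the flat face, so 3 mm nearer the flat face than the handle's centre, and 110 mm below it. Axes as the gauge's.
- bay_30 (a point): Home of gauge_30_foot in the gauge's own bay: the middle of three in a fixed wooden stand (185 x 74 x 43 mm; place and yaw change; blue tab). 7 mm above the bench, 36 mm below the stand's top. Axes as the gauge's when home: flat wall on -y (1.5 mm clearance, 6 mm chamfer), slope following the taper on +y, 3.5 mm clearance at each x end. Bays 59 mm apart along x.
- gauge_20_grip (a point): Centre of the yellow handle of the 20 mm gauge, standing in the bay on the -x side (nearest the robot). Not needed.
- gauge_40_grip (a point): Centre of the green handle of the 40 mm gauge, standing in the bay on the +x side. Not needed.
- wash: Wash bottle with a red spout, 65 x 102 x 213 mm, behind the rail; a bystander. Origin at the centre of its underside.
- conical_flask: Small conical glass flask, 64 mm wide, 104 mm high, behind the rail; a bystander. Origin at the centre of its underside.
- cutter: Orange and black tube cutter, 180 mm long, behind the rail to the right; a bystander. Origin at the centre of its underside.
- vials: Blue vial rack with vials, 60 x 100 x 36 mm, to the right of the rail; a bystander. Origin at the centre of its underside.
- marker: Blue-capped marker, 126 mm long, at the right; a bystander. Origin at the centre of its underside.
- tape: Roll of masking tape, 78 mm wide, left of the gauge stand; a bystander. Origin at the centre of its underside.
- beaker: Glass beaker, 53 mm wide, 70 mm high, behind the rail; a bystander. Origin at the centre of its underside.

How it is judged:
By the outcome, as a careful person would: the job done as asked, in the order asked, and still so for the second after the job is handed in, with the robot touching nothing.
It also fails if it takes over 61 s, if anything falls off the work surface, if the arm or the gripper's body presses on something with over 40 N, if the wrist force passes 120 N, or if a joint passes its speed limit or range.

## Robot

A 6-joint arm with a two-finger parallel gripper is mounted at the origin on a cart in front of the work surface, level with it; the furniture and walls round the work are solid. World frame = base frame: x ahead of the robot, y to its left, z up, the work surface at z = 0. Lengths are in mm, angles in rad, forces in N, time in s.
With the tool pointing down it reaches from about 225 to 725 mm from the base axis. Payload 3.1 kg.
Tool frame: the origin (TCP) lies on the centre line of the jaws, within the pads' length; the fingertips stand 25 mm ahead of it and the grasp point (between the pads) lies 6 mm ahead of it; z points along the fingers, x is the direction in which the jaws open and shut, and the axes are right-handed (so a half turn about z gives the same grasp; the last joint's range is limited). The gripper opens to 85 mm and grips with 20 to 120 N. Pads are 22 mm wide; open, the fingers measure 114 mm over their backs; the gripper's body (76 mm by 85 mm) begins 54 mm behind the grasp point. The pads swing forward as they close: fully open they stand 13 mm farther back than shut.
Start: joints at [-1.228, 0.048, 0.099, 1.622, 0, 1.443], TCP at [238.124, -467.883, 256.312] pointing down, gripper open.
Joint ranges: [-2.91, 2.91], [-0.99, 1.94], [-1.21, 1.42], [-2.12, 2.29], [-1.49, 1.47], [-3.14, 3.14]. Speed limits (rad/s): [2.79, 2.79, 3.14, 3.14, 3.14, 3.14].

## Interface

Orientations are given as a unit quaternion [w, x, y, z].
In Python, from station import robot, release, grasp, solver, sensors, eyes, hand_in gives the robot as it stands. Calls block until the motion is done:
- robot.move_to(position, orientation): joint-space move of the TCP to a pose.
- robot.move_straight(position, speed=150, frame=None, max_force=None): straight line of the TCP; frame=None keeps the orientation; speed is the mean speed in mm/s. With max_force (N) it stops when the force on the tool has changed by that much, and returns True; else False.
- robot.movej(angles): joint-space move.
- release() and grasp(strength=None): open the fingers fully, or close them until they stop; strength is the grip in N (None keeps the last).
- robot.wait(seconds).
- solver.solve_ik(position, orientation): joint angles nearest the present ones, or None.
- sensors.observe(): the state.
- eyes.snapshot(name): name is "scene" or "top" or "wrist"; returns a dict with "frame" (384x512x3 uint8, red, green, blue), "depth" (384x512 float32, mm along the optical axis (not along the pixel's ray), 0 where there is no reading), "vertical_fov" (degrees; the focal length in pixels is half the picture's height over the tangent of half this angle, whatever the lens; pixels are square), "cx", "cy" (the principal point, pixels), "rvec" (rotation vector, rad) and "tvec" (3), from world to camera coordinates, as OpenCV has them. Camera axes: x right, y down, z forward; pixel columns grow to the right and rows downward; lengths in mm; the calibration is good to about 2 mm. A picture is of the moment at which its call begins.
A pose or a line that the arm cannot do raises robot.MotionError and nothing moves.
- hand_in(): hands the job in, once; it reports no verdict.
The state is a dict: "t": time; "qpos": joint angles; "dq": joint speeds; "tau": joint torques, N m; "tool_pos": TCP position; "tcp_rot": TCP orientation; "contact_force": force on the tool from outside, world axes, zero at the start; "ft_torque": the same for the moment, N m; "finger_gap": opening from 0.0 (shut) to 1.0 (fully open).
Only numpy, scipy, OpenCV 4.12 (cv2) and the standard library are available. Lean on these libraries where they do the work, as an engineer would, in place of code of your own. Each camera call takes 0.05 s, during which the arm holds its last target.

## Working session

There is one attempt and no reset: what is moved stays moved. The work goes in short steps, each a Python script; the robot and the scene stay as the last script left them, time stands still between calls to the robot, and variables do not carry over. Pictures are saved under pics/ and viewed, and the job is handed in when it is done.

```bash
ls; mkdir -p pics; cat > h.py <<'E'
import numpy as np, cv2
from station import robot, release, grasp, solver, sensors, eyes, hand_in
def cam(s):
    f=192/np.tan(np.radians(s["vertical_fov"])/2)
    R=cv2.Rodrigues(np.array(s["rvec"],float))[0]; t=np.array(s["tvec"],float).ravel()
    return f,R,t
def cloud(s):
    f,R,t=cam(s); d=s["depth"].astype(float); h,w=d.shape
    u,v=np.meshgrid(np.arange(w),np.arange(h))
    P=np.stack([(u-s["cx"])/f*d,(v-s["cy"])/f*d,d],-1)
    W=(P-t)@R; W[d<=0]=np.nan
    return W
def ray(s,u,v,z):
    f,R,t=cam(s); c=-R.T@t; d=R.T@np.array([(u-s["cx"])/f,(v-s["cy"])/f,1]); return c+d*(z-c[2])/d[2]
def proj(s,p):
    f,R,t=cam(s); q=R@np.array(p,float)+t; return np.array([f*q[0]/q[2]+s["cx"],f*q[1]/q[2]+s["cy"]])
def save(s,n,roi=None,sc=1):
    im=s["frame"][:,:,::-1]
    if roi: x0,y0,x1,y1=roi; im=im[y0:y1,x0:x1]
    im=cv2.resize(im,None,fx=sc,fy=sc,interpolation=cv2.INTER_CUBIC); cv2.imwrite("pics/"+n+".png",im)
E
python3 - <<'E'
from h import *
import pickle
for n in ["scene","top","wrist"]:
    s=eyes.snapshot(n); save(s,n+"0",sc=1.5); pickle.dump(s,open(n+"0.pkl","wb"))
    f,R,t=cam(s); print(n,f,(-R.T@t).round(),R[2].round(2))
print(sensors.observe())
E
```

```text
pics
scene 470.72749636378285 [ 919. 1086. 1177.] [-0.24 -0.66 -0.71]
top 389.7550896222764 [ 383.   86. 1278.] [ 0.16  0.01 -0.99]
wrist 287.68383122958846 [ 299. -437.  373.] [-0.24 -0.12 -0.96]
{'t': 0.15, 'qpos': array([-1.22778906e+00,  4.86082360e-02,  9.79183805e-02,  1.62195270e+00,
        1.36052265e-05,  1.44301797e+00]), 'dq': array([ 0.00096796, -0.00264873,  0.0029923 ,  0.00221629,  0.00097856,
        0.00051917]), 'tau': array([ 1.25733797e-03, -3.39258099e+01,  3.20424700e+01,  1.53846026e-02,
       -1.96980618e-04, -3.09813018e-06]), 'tool_pos': array([ 237.99217152, -467.4841342 ,  255.35189331]), 'tcp_rot': array([-5.84153667e-04,  8.52521358e-01, -5.22691575e-01, -7.14806348e-04]), 'contact_force': array([ 0.42395948, -0.48239907, -1.30977421]), 'ft_torque': array([-0.05267973, -0.00409439,  0.0035926 ]), 'finger_gap': 1.0017641303748555}
```

View pics/top0.png

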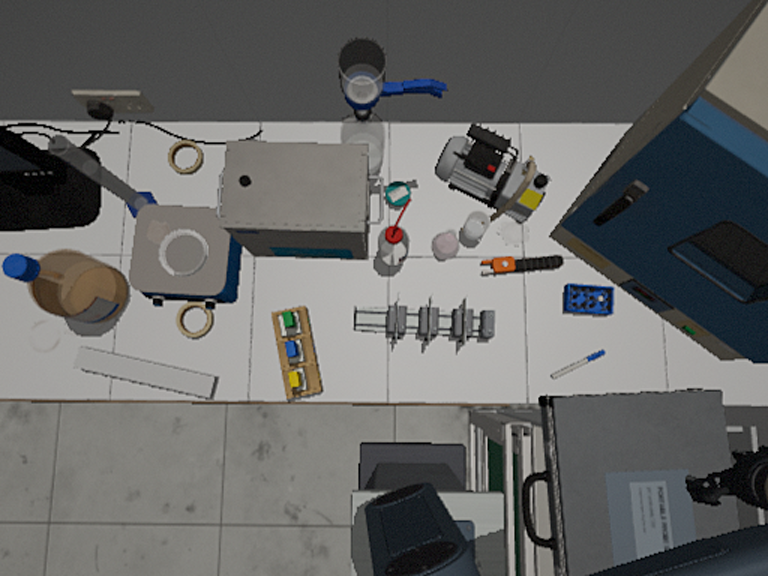

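View pics/scene0.png

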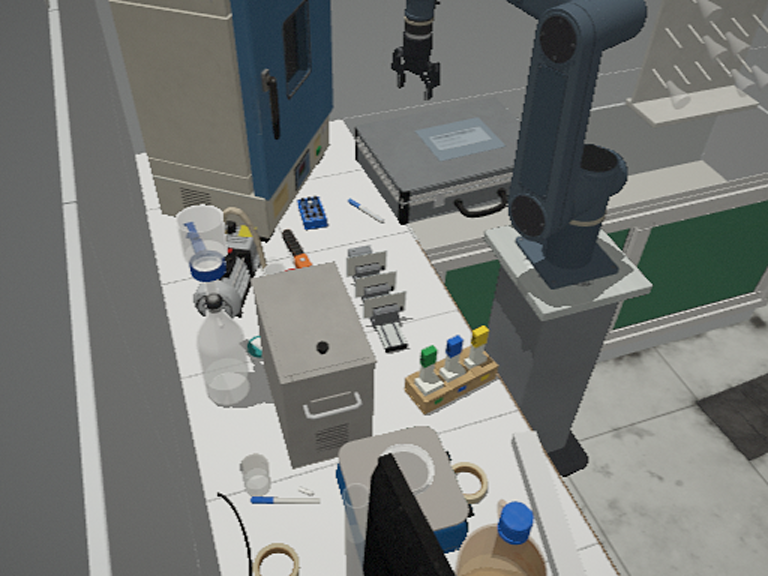

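View pics/wrist0.png

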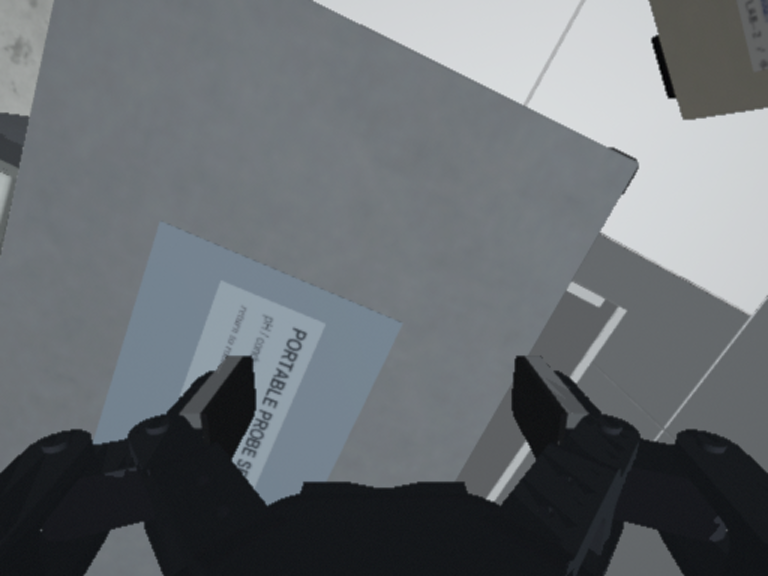

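```bash
python3 - <<'E'
from h import *
import pickle
s=pickle.load(open("top0.pkl","rb")); W=cloud(s)
save(s,"topz",(165,180,345,285),4.4)
hsv=cv2.cvtColor(s["frame"],cv2.COLOR_RGB2HSV)
for n,lo,hi in [("blue",(100,120,60),(125,255,255)),("green",(50,120,40),(80,255,255)),("yellow",(22,120,80),(35,255,255))]:
    m=cv2.inRange(hsv,lo,hi); m[:,:170]=0;m[:,230:]=0;m[:195]=0;m[275:]=0
    k,l,st,c=cv2.connectedComponentsWithStats(m)
    for i in range(1,k):
        if st[i,4]>8:
            P=W[l==i]; print(n,c[i].round(1),st[i],np.nanmedian(P,0).round(1),np.nanmax(P,0).round(1))
for (u,v) in [(330,216),(264,214),(286,215),(308,215),(240,214)]:
    print(u,v,W[v,u].round(1))
E
```

```text
blue [193.8 232.1] [190 227   9  11  68] [442.2 273.9 135.7] [463.6 304.2 141.5]
green [192.1 212.4] [188 208   9  10  66] [500.6 281.4 136.3] [523.4 311.  140.6]
yellow [195.7 252.4] [192 247   9  12  77] [383.1 266.4 135.5] [400.3 294.3 140.5]
330 216 [ 505.2 -149.3   -0.6]
264 214 [501.8  68.6  83.4]
286 215 [5.00e+02 4.00e-01 7.47e+01]
308 215 [502.9 -70.6  51. ]
240 214 [508.1 145.6  14.2]
```

View pics/topz.png

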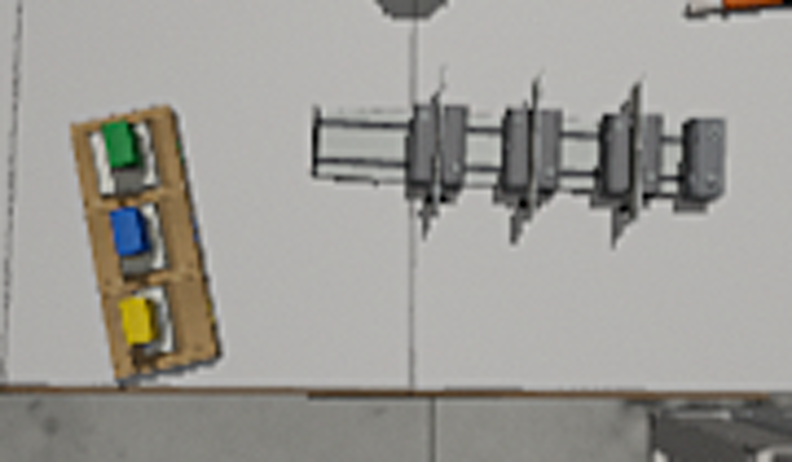

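```bash
cat >> h.py <<'E'
from scipy.spatial.transform import Rotation
def Q(psi,flip=1):
    x=flip*np.array([-np.sin(psi),np.cos(psi),0]); z=np.array([0,0,-1.]); y=np.cross(z,x)
    q=Rotation.from_matrix(np.stack([x,y,z],1)).as_quat(); return [q[3],q[0],q[1],q[2]]
E
python3 - <<'E'
from h import *
for p,psi in [((500,-40,330),0),((442,274,200),.127)]:
  for fl in (1,-1): print(p,fl,solver.solve_ik(list(p),Q(psi,fl)))
E
```

```text
(500, -40, 330) 1 [-0.21360249  0.0195861   0.21839186  1.76960209  0.         -0.21360249]
(500, -40, 330) -1 [-0.21360249  0.0195861   0.21839186  1.76960209  0.          2.92799016]
(442, 274, 200) 1 [ 0.42592852  0.02930628 -0.03183725  1.50965279  0.          0.29892852]
(442, 274, 200) -1 [ 0.42592852  0.02930628 -0.03183725  1.50965279  0.         -2.84266413]
```

```bash
python3 - <<'E'
from h import *
import pickle
t0=sensors.observe()["t"]
robot.move_to([515,-40,265],Q(0)); print(sensors.observe()["t"]-t0)
robot.wait(0.1)
s=eyes.snapshot("wrist"); save(s,"w1",sc=1.5); pickle.dump(s,open("w1.pkl","wb"))
robot.move_to([455,262,265],Q(.127)); print(sensors.observe()["t"])
robot.wait(0.1)
s=eyes.snapshot("wrist"); save(s,"w2",sc=1.5); pickle.dump(s,open("w2.pkl","wb"))
E
```

```text
1.85
3.325
```

View pics/w1.png

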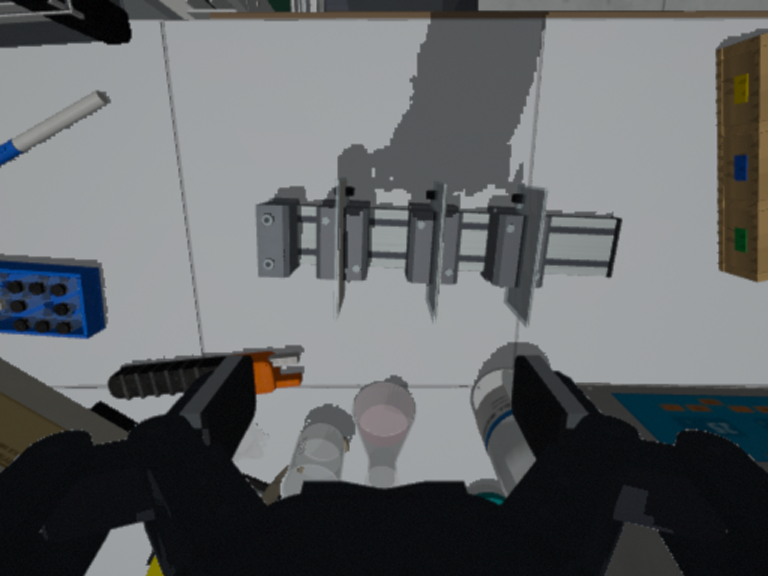

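View pics/w2.png

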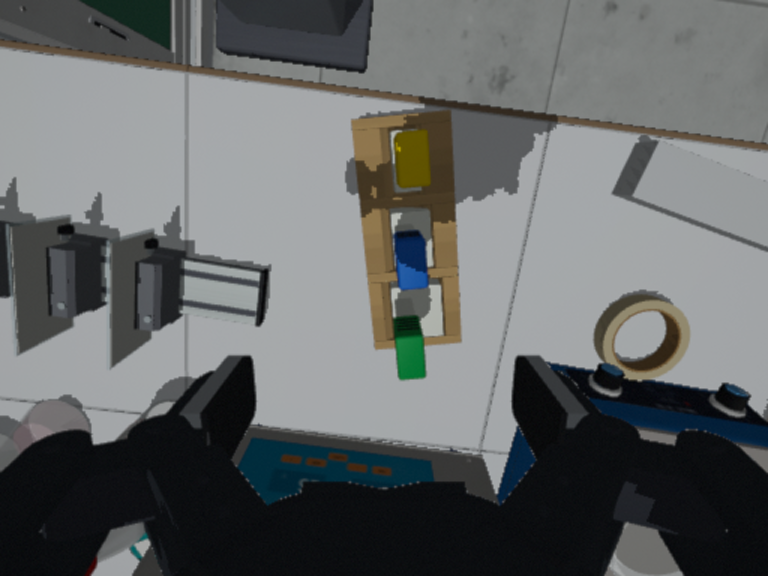

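```bash
python3 - <<'E'
from h import *
import pickle
s=pickle.load(open("w1.pkl","rb")); W=cloud(s)
m=(W[...,2]>44)&(W[...,2]<60)&(abs(W[...,0]-500)<60)&(abs(W[...,1]+20)<200)
mm=m.astype(np.uint8)
k,l,st,c=cv2.connectedComponentsWithStats(mm)
for i in range(1,k):
    if st[i,4]>30:
        P=W[l==i]; (cx,cy),(w,h),a=cv2.minAreaRect(P[:,:2].astype(np.float32))
        print(c[i].round(1),st[i],np.median(P,0).round(1),"rect",round(cx,1),round(cy,1),round(w,1),round(h,1),round(a,2), "y",np.percentile(P[:,1],[2,98]).round(1),"x",np.percentile(P[:,0],[2,98]).round(1))
# rail top
m=(W[...,2]>11)&(W[...,2]<21)&(abs(W[...,0]-500)<50)&(abs(W[...,1]+20)<200)
P=W[m]; print("rail",len(P),np.median(P,0), P.min(0),P.max(0))
b=(abs(W[...,2])<6)&(abs(W[...,0]-400)<30); print("bench",np.median(W[b],0))
# stand
s=pickle.load(open("w2.pkl","rb")); W=cloud(s)
m=(W[...,2]>37)&(W[...,2]<49)&(abs(W[...,0]-440)<130)&(abs(W[...,1]-270)<80)
P=W[m]; print("stand",len(P),np.median(P,0),cv2.minAreaRect(P[:,:2].astype(np.float32)))
hsv=cv2.cvtColor(s["frame"],cv2.COLOR_RGB2HSV)
for n,lo,hi in [("blue",(100,120,60),(125,255,255)),("green",(50,120,40),(80,255,255)),("yellow",(22,120,80),(35,255,255))]:
    mk=(cv2.inRange(hsv,lo,hi)>0)&(abs(W[...,0]-440)<130)&(abs(W[...,1]-270)<80)
    P=W[mk]; T=P[P[:,2]>np.nanpercentile(P[:,2],90)-6]
    print(n,np.nanpercentile(P[:,2],95),T.mean(0).round(1),len(T),cv2.minAreaRect(T[:,:2].astype(np.float32)))
E
```

```text
[235.9 161.8] [228 118  18  84 854] [503.4 -63.4  54.1] rect 503.3 -63.1 19.8 97.4 88.66 y [-73.1 -53.9] x [470.8 532.2]
[281.  163.5] [271 121  23  84 897] [505.1 -11.2  54.1] rect 506.3 -11.7 19.5 99.0 86.86 y [-21.3  -1.1] x [467.8 542.4]
[340.  165.7] [ 327  124   28   86 1107] [508.1  57.6  54. ] rect 509.8 56.1 19.7 99.3 87.59 y [46.2 67.2] x [465.7 553.5]
[182.1 159.6] [ 170  136   24   49 1103] [ 500.7 -125.1   54.1] rect 502.0 -126.3 24.5 56.2 87.43 y [-137.8 -113.7] x [474.6 529.2]
[216.5 161.4] [211 137  13  50 582] [502.5 -85.7  54.1] rect 503.6 -85.7 14.8 56.0 88.2 y [-93.1 -78.9] x [476.  530.5]
[300.6 164.6] [294 141  15  49 555] [506.8  11.5  54. ] rect 508.0 11.7 14.0 56.3 87.75 y [ 4.9 18.6] x [480.4 534.7]
[361.9 167.2] [357 144  11  48 223] [509.5  82.6  53.7] rect 510.8 83.2 7.6 55.7 87.46 y [79.2 87.1] x [483.5 537.5]
rail 4121 [507.38978082  40.3045103   16.35941394] [ 471.86803206 -136.32983697   11.01225204] [539.45071656 159.98426668  20.97863979]
bench [ 3.99027995e+02 -4.99141794e+01  1.69464819e-01]
stand 5764 [416.46309542 268.62500613  43.14567472] ((439.9219970703125, 279.72149658203125), (185.22901916503906, 74.04277801513672), 12.420696258544922)
blue 138.2572678683166 [439.9 275.1 137.1] 668 ((440.530029296875, 275.40814208984375), (30.007278442382812, 17.87168312072754), 12.498502731323242)
green 138.34408011503413 [497.5 282.7 137. ] 543 ((498.5823669433594, 283.14080810546875), (29.459041595458984, 17.168062210083008), 13.130339622497559)
yellow 138.33396222356822 [381.8 267.6 137.1] 800 ((381.97320556640625, 267.5902099609375), (29.759397506713867, 17.88545799255371), 12.323165893554688)
```

```bash
python3 - <<'E'
from h import *
import pickle
s=pickle.load(open("w1.pkl","rb")); W=cloud(s)
m=(W[...,2]>10)&(W[...,2]<22)&(abs(W[...,0]-507)<60)&(W[...,1]>-108)&(W[...,1]<165)
P=W[m]
E0=[];E1=[]
for y in list(np.arange(-108,-92,4))+list(np.arange(92,150,4)):
    q=P[abs(P[:,1]-y)<2]
    if len(q)>20: E0.append((y,q[:,0].min(),q[:,0].max()))
E0=np.array(E0);
print(np.polyfit(E0[:,0],E0[:,1],1),np.polyfit(E0[:,0],E0[:,2],1), E0[:,2]-E0[:,1])
ps=(np.polyfit(E0[:,0],(E0[:,1]+E0[:,2])/2,1)); print("axis",ps)
# along-rail extents
psi=-np.arctan(ps[0]); ex=np.array([np.cos(psi),np.sin(psi)]);ey=np.array([-np.sin(psi),np.cos(psi)])
O=np.array([ps[1],0])
m=(W[...,2]>50.5)&(W[...,2]<56)&(abs(W[...,0]-507)<60)&(abs(W[...,1]+20)<200)
q=W[m][:,:2]-O; X=q@ex;Y=q@ey
h=np.histogram(Y[abs(X)<24],np.arange(-145,110,1.0))
for a,b in zip(h[0],h[1]): 
    if a>0: print(int(b),a,end="; ")
print(psi,O)
t0=sensors.observe()["t"]
g=[440.5,275.4]
robot.move_to([*g,175],Q(.2174))
robot.move_straight([*g,123.5],speed=80)
o=sensors.observe();print(o["tool_pos"],o["contact_force"],o["t"])
grasp(60); robot.wait(.1)
o=sensors.observe();print(o["tool_pos"],o["contact_force"],o["finger_gap"],o["t"])
robot.move_straight([*g,240],speed=100)
robot.wait(.1)
o=sensors.observe();print(o["tool_pos"],o["contact_force"],o["finger_gap"],o["t"])
s=eyes.snapshot("wrist"); save(s,"w3",sc=1.5)
pickle.dump(s,open("w3.pkl","wb"))
E
```

```text
[4.30704911e-02 4.82118461e+02] [4.43983507e-02 5.31733462e+02] [49.56252789 49.63675237 49.07034009 50.66856625 50.49447788 49.82374474
 49.72953202 49.26300685 49.16970011 49.08231379 49.27557137 50.62035658
 50.46373102 49.76685192 49.65711691 49.28164853]
axis [4.37344209e-02 5.06925962e+02]
-139 11; -138 43; -137 33; -136 35; -135 33; -134 26; -133 26; -132 27; -131 24; -130 22; -129 21; -128 21; -127 30; -126 32; -125 37; -124 35; -123 33; -122 34; -121 37; -120 33; -119 39; -118 40; -117 41; -116 39; -115 24; -93 36; -92 41; -90 41; -89 42; -88 40; -87 41; -86 39; -85 24; -84 27; -83 35; -82 38; -81 41; -80 39; -73 8; -72 36; -71 32; -70 34; -69 34; -68 35; -67 35; -66 36; -65 34; -64 37; -63 32; -62 35; -61 39; -60 36; -59 37; -58 34; -57 36; -56 35; -55 35; -54 11; -22 6; -21 29; -20 37; -19 35; -18 38; -17 32; -16 36; -15 36; -14 32; -13 35; -12 32; -11 37; -10 35; -9 36; -8 34; -7 35; -6 37; -5 33; -4 36; -3 15; 4 6; 5 35; 6 33; 7 36; 8 34; 9 37; 10 33; 11 38; 12 35; 13 32; 14 32; 15 29; 16 29; 17 33; 18 11; 46 8; 47 29; 48 42; 49 44; 50 40; 51 38; 52 33; 53 31; 54 37; 55 32; 56 36; 57 30; 58 36; 59 31; 60 34; 61 30; 62 40; 63 38; 64 37; 65 28; 79 4; 80 32; 81 38; 82 33; 83 16; 84 21; 85 22; 86 10; -0.04370656927195929 [506.92596184   0.        ]
[440.53261539 275.46338965 123.53500233] [0.14796553 0.65792558 0.7509792 ] 4.725
[440.81866729 275.26126859 123.84977839] [ 0.78373389 -0.41461766  1.93960058] 0.20198996965412938 5.45
[440.06189473 275.21142964 238.99374395] [-0.14634276  0.51424526 -1.12011093] 0.20228755693374822 6.8667
```

View pics/w3.png

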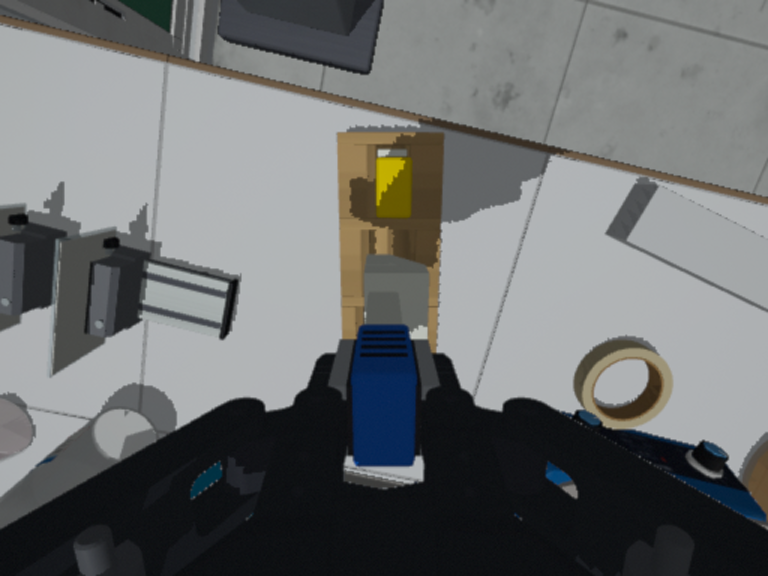

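```bash
cat >> h.py <<'E'
psi=-0.0437; O=np.array([506.93,0]); ex=np.array([np.cos(psi),np.sin(psi)]);ey=np.array([-np.sin(psi),np.cos(psi)])
def rp(Y,z,X=0): return [*(O+X*ex+Y*ey),z]
def st(tag=""):
    o=sensors.observe(); p=o["tool_pos"]; q=p[:2]-O; f=o["contact_force"]
    print(tag,"t%.2f X%.2f Y%.2f z%.2f"%(o["t"],q@ex,q@ey,p[2]),"F x%.2f y%.2f z%.2f"%(f[:2]@ex,f[:2]@ey,f[2]),"gap%.3f"%o["finger_gap"]); return q@ex,q@ey,p[2],f[:2]@ey,f[2]
E
python3 - <<'E'
from h import *
robot.move_to(rp(-103,235),Q(psi)); st("above")
robot.move_straight(rp(-103,162),speed=90); robot.wait(.1); st("down")
h=robot.move_straight(rp(-109,162),speed=12,max_force=3); st("touch %s"%h)
robot.wait(.2); st()
s=eyes.snapshot("wrist"); save(s,"w4",sc=1.5)
E
```

```text
above t8.34 X0.11 Y-102.07 z235.06 F x0.30 y-0.12 z-0.71 gap0.200
down t9.40 X0.68 Y-103.20 z163.07 F x0.63 y0.10 z-1.15 gap0.202
touch True t9.78 X-0.30 Y-105.57 z161.51 F x-0.88 y0.11 z-1.44 gap0.202
 t9.97 X-1.03 Y-105.23 z160.39 F x-0.28 y-0.43 z-0.77 gap0.200
```

View pics/w4.png

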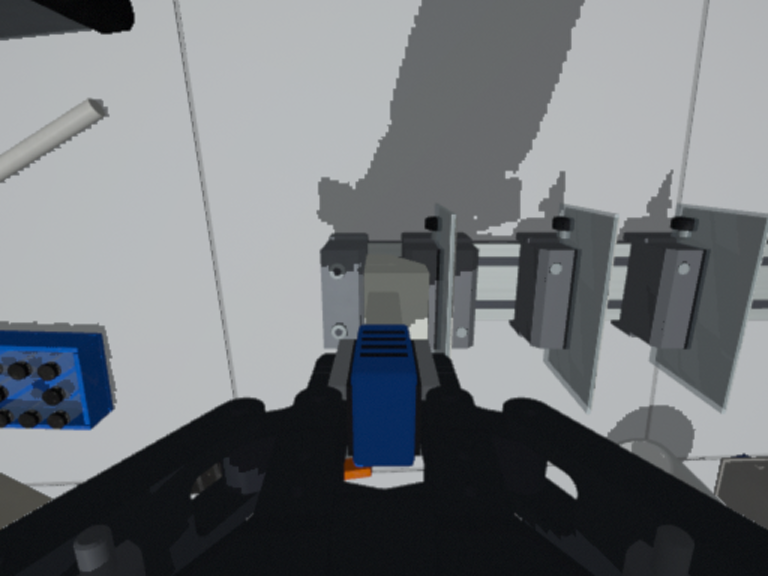

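```bash
cat >> h.py <<'E'
def avg(tag="",n=10,dt=.02):
    A=[]
    for _ in range(n):
        robot.wait(dt); o=sensors.observe(); q=o["tool_pos"][:2]-O; f=o["contact_force"]
        A.append([q@ex,q@ey,o["tool_pos"][2],f[:2]@ex,f[:2]@ey,f[2],o["finger_gap"]])
    A=np.array(A); print(tag,"t%.2f"%o["t"],A.mean(0).round(2),"sd",A.std(0).round(2),"q",o["qpos"].round(4)); return A.mean(0)
E
python3 - <<'E'
from h import *
avg()
h=robot.move_straight(rp(-109,162),speed=8,max_force=4); st("touch %s"%h)
avg()
E
```

```text
t10.19 [-9.8000e-01 -1.0513e+02  1.6041e+02  8.0000e-02  1.2000e-01 -9.9000e-01
  2.0000e-01] sd [0.05 0.01 0.06 0.54 0.56 0.37 0.  ] q [-0.3389  0.0183 -0.1215  1.4345  0.0027 -0.296 ]
touch True t10.60 X-1.24 Y-106.15 z160.12 F x0.27 y0.44 z-1.44 gap0.202
 t10.77 [-1.7400e+00 -1.0597e+02  1.5937e+02 -1.5000e-01  1.9000e-01 -1.2200e+00
  2.0000e-01] sd [0.21 0.12 0.3  0.53 0.4  0.24 0.  ] q [-0.3431  0.0219 -0.1208  1.4374  0.0067 -0.3008]
```

```bash
python3 - <<'E'
from h import *
robot.move_straight(rp(-105.7,161),speed=20,frame=Q(psi)); avg("upright")
h=robot.move_straight(rp(-105.7,128),speed=25,frame=Q(psi),max_force=22); st("home %s"%h)
avg("settled")
s=eyes.snapshot("wrist"); save(s,"w5",sc=1.5)
E
```

```text
upright t11.21 [-1.0000e-01 -1.0534e+02  1.6085e+02 -3.8000e-01  1.0600e+00 -1.3200e+00
  2.0000e-01] sd [0.02 0.02 0.01 0.48 0.69 0.4  0.  ] q [-3.3770e-01  1.7400e-02 -1.2170e-01  1.4321e+00  6.0000e-04 -2.9420e-01]
home True t12.39 X0.76 Y-105.32 z132.82 F x-0.87 y0.18 z2.82 gap0.203
settled t12.56 [   0.76 -105.29  132.82   -0.52   -0.63    3.83    0.2 ] sd [0.02 0.02 0.01 0.64 0.66 0.39 0.  ] q [-0.3375  0.0248 -0.1702  1.3729  0.0015 -0.2943]
```

View pics/w5.png

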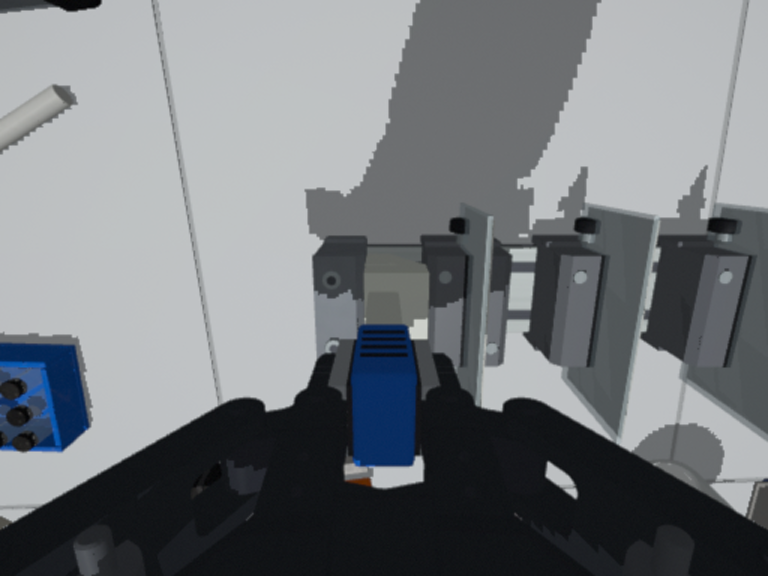

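```bash
python3 - <<'E'
from h import *
robot.move_straight(rp(-105.4,170),speed=70,frame=Q(psi)); 
robot.move_straight(rp(-105.4,232),speed=150); 
robot.move_straight(rp(-33.5,232),speed=150)
robot.wait(.1)
import pickle
s=eyes.snapshot("wrist"); save(s,"w6",sc=1.5); pickle.dump(s,open("w6.pkl","wb"))
avg("above2")
W=cloud(s)
m=(W[...,2]>49)&(W[...,2]<57)&(abs(W[...,0]-507)<60)&(abs(W[...,1]+20)<200)
q=W[m][:,:2]-O; X=q@ex;Y=q@ey
h=np.histogram(Y[abs(X)<24],np.arange(-145,110,1.0))
for a,b in zip(h[0],h[1]): 
    if a>0: print(int(b),a,end="; ")
E
```

```text
above2 t14.81 [ 2.0000e-02 -3.4290e+01  2.3191e+02 -2.0000e-02 -4.0000e-02 -9.8000e-01
  2.0000e-01] sd [0.03 0.06 0.07 0.48 0.51 0.34 0.  ] q [-1.9980e-01 -4.3000e-03 -2.3000e-03  1.5727e+00 -1.0000e-04 -1.5500e-01]
-139 15; -138 44; -137 40; -136 47; -135 31; -134 37; -133 38; -132 38; -131 29; -130 29; -129 35; -128 34; -127 42; -126 41; -125 44; -124 45; -123 38; -122 43; -121 38; -120 46; -119 46; -118 53; -117 54; -116 50; -115 49; -85 7; -84 33; -83 34; -82 36; -81 35; -80 44; -79 41; -78 41; -77 44; -76 44; -75 41; -74 47; -73 39; -72 47; -71 38; -70 28; -63 37; -62 44; -61 43; -60 42; -59 42; -58 43; -57 41; -56 40; -55 43; -54 43; -53 45; -52 45; -51 45; -50 45; -49 42; -48 20; -47 14; -46 12; -45 10; -22 8; -21 17; -20 16; -19 19; -18 15; -17 17; -16 18; -15 14; -14 18; -13 15; -12 16; -11 19; -10 19; -9 20; -8 20; -7 20; -6 21; -5 21; -4 24; -3 11; 4 33; 5 40; 6 45; 7 43; 8 39; 9 42; 10 42; 11 46; 12 40; 13 44; 14 40; 15 38; 16 30; 17 37; 18 24; 46 23; 47 51; 48 59; 49 50; 50 50; 51 45; 52 42; 53 42; 54 44; 55 44; 56 38; 57 46; 58 41; 59 42; 60 43; 61 43; 62 44; 63 47; 64 41; 65 48; 66 1; 80 25; 81 45; 82 37; 83 32; 84 24; 85 27; 86 17;
```

View pics/w6.png

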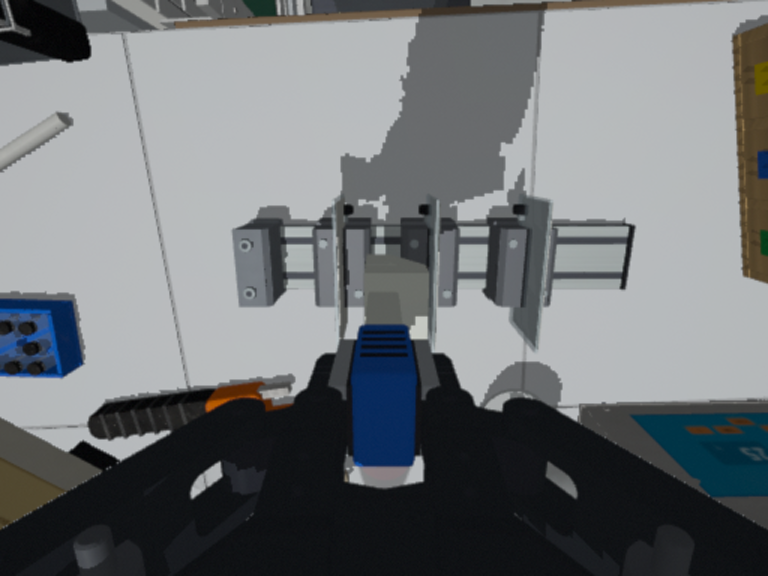

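```bash
python3 - <<'E'
from h import *
robot.move_straight(rp(-33.5,161),speed=90,frame=Q(psi)); robot.wait(.1); a=avg("down",5)
tgt=-35.25
c=-33.5
for i in range(3):
    c+=np.clip(tgt-a[1],-2,2)
    robot.move_straight(rp(c,161),speed=15,frame=Q(psi)); robot.wait(.1); a=avg("c%.2f"%c,6)
    if abs(a[1]-tgt)<.08: break
print(c)
E
```

```text
down t15.93 [  0.65 -33.61 162.    -0.21  -0.24  -0.41   0.21] sd [0.03 0.01 0.03 0.58 0.44 0.24 0.  ] q [-1.986e-01 -6.000e-04 -1.376e-01  1.432e+00 -0.000e+00 -1.549e-01]
c-35.14 t16.39 [ 1.1000e-01 -3.5030e+01  1.6108e+02 -2.8000e-01  7.8000e-01 -8.0000e-01
  2.0000e-01] sd [0.01 0.01 0.03 0.47 0.42 0.5  0.  ] q [-2.0180e-01  0.0000e+00 -1.3880e-01  1.4318e+00  3.0000e-04 -1.5810e-01]
c-35.36 t16.84 [ 5.0000e-02 -3.5130e+01  1.6103e+02  4.6000e-01  1.7800e+00 -7.9000e-01
  2.0000e-01] sd [0.01 0.01 0.01 0.35 0.32 0.46 0.  ] q [-2.0210e-01  0.0000e+00 -1.3890e-01  1.4318e+00  6.0000e-04 -1.5860e-01]
c-35.49 t17.29 [ 3.0000e-02 -3.5300e+01  1.6103e+02  4.8000e-01  2.5300e+00 -4.7000e-01
  2.0000e-01] sd [0.02 0.03 0.01 0.23 0.45 0.41 0.  ] q [-2.0240e-01  0.0000e+00 -1.3880e-01  1.4319e+00  3.0000e-04 -1.5880e-01]
-35.485173297035054
```

```bash
python3 - <<'E'
from h import *
robot.move_straight(rp(-34.8,161),speed=15,frame=Q(psi)); robot.wait(.05); avg("pre",5)
h=robot.move_straight(rp(-34.8,145),speed=25,frame=Q(psi),max_force=25); avg("mid %s"%h,4)
h=robot.move_straight(rp(-34.8,128),speed=25,frame=Q(psi),max_force=22); st("home %s"%h)
avg("settled")
E
```

```text
pre t17.68 [-1.0000e-02 -3.5110e+01  1.6097e+02  6.4000e-01  1.0200e+00 -1.1400e+00
  2.0000e-01] sd [0.   0.01 0.01 0.41 0.64 0.21 0.  ] q [-2.0130e-01  0.0000e+00 -1.3900e-01  1.4318e+00 -8.0000e-04 -1.5740e-01]
mid False t18.53 [  0.27 -35.12 145.35  -0.22  -1.04   2.76   0.2 ] sd [0.02 0.01 0.02 0.5  0.4  0.39 0.  ] q [-2.0130e-01  4.3000e-03 -1.6580e-01  1.3998e+00 -7.0000e-04 -1.5750e-01]
home True t19.12 X-0.08 Y-35.08 z132.81 F x-0.18 y-0.10 z3.04 gap0.207
settled t19.29 [-7.0000e-02 -3.5090e+01  1.3282e+02 -8.4000e-01 -2.0000e-02  3.4900e+00
  2.0000e-01] sd [0.01 0.01 0.01 0.48 0.48 0.45 0.  ] q [-2.0120e-01  7.8000e-03 -1.8740e-01  1.3746e+00 -9.0000e-04 -1.5750e-01]
```

```bash
python3 - <<'E'
from h import *
import pickle
robot.move_straight(rp(-35.0,170),speed=70,frame=Q(psi)); 
robot.move_straight(rp(-35.0,232),speed=150); 
robot.move_straight(rp(36.6,232),speed=150)
robot.wait(.1)
s=eyes.snapshot("wrist"); save(s,"w7",sc=1.5); pickle.dump(s,open("w7.pkl","wb"))
W=cloud(s)
m=(W[...,2]>49)&(W[...,2]<57)&(abs(W[...,0]-507)<60)&(abs(W[...,1]+20)<200)
q=W[m][:,:2]-O; X=q@ex;Y=q@ey
h=np.histogram(Y[abs(X)<24],np.arange(-145,110,1.0))
for a,b in zip(h[0],h[1]): 
    if a>0: print(int(b),a,end="; ")
robot.move_straight(rp(36.4,161),speed=90,frame=Q(psi)); robot.wait(.1); a=avg("down",5)
c=35.15
robot.move_straight(rp(c,161),speed=20,frame=Q(psi)); robot.wait(.1); a=avg("c%.2f"%c,8)
E
```

```text
-140 1; -139 19; -138 38; -137 46; -136 39; -135 37; -134 30; -133 30; -132 33; -131 32; -130 34; -129 33; -128 36; -127 49; -126 41; -125 46; -124 41; -123 44; -122 41; -121 39; -120 48; -119 49; -118 65; -117 59; -116 66; -115 55; -114 5; -85 12; -84 18; -83 30; -82 26; -81 27; -80 46; -79 35; -78 1; -64 16; -63 56; -62 44; -61 44; -60 37; -59 45; -58 44; -57 38; -56 40; -55 50; -54 41; -53 43; -52 40; -51 41; -50 46; -49 51; -48 51; -47 51; -46 58; -45 42; -44 2; -15 8; -14 33; -13 38; -12 33; -11 39; -10 42; -9 42; -8 42; -7 40; -6 48; -5 39; -4 45; -3 42; -2 41; -1 42; 0 23; 7 43; 8 47; 9 39; 10 44; 11 38; 12 44; 13 41; 14 40; 15 43; 16 45; 17 45; 18 45; 19 45; 20 44; 21 43; 22 21; 23 14; 24 13; 46 14; 47 15; 48 16; 49 16; 50 16; 51 13; 52 16; 53 15; 54 17; 55 16; 56 15; 57 18; 58 20; 59 17; 60 19; 61 20; 62 20; 63 20; 64 21; 65 14; 72 40; 73 43; 74 45; 75 39; 76 41; 77 45; 78 41; 79 41; 80 42; 81 41; 82 43; 83 37; 84 35; 85 33; 86 29; down t22.43 [ 6.5000e-01  3.6410e+01  1.6201e+02  1.1000e-01  4.4000e-01 -1.2900e+00
  2.0000e-01] sd [0.02 0.01 0.03 0.62 0.35 0.67 0.  ] q [-0.0602  0.0078 -0.1292  1.432   0.     -0.0165]
c35.15 t22.91 [-1.000e-02  3.513e+01  1.610e+02 -8.000e-02  2.000e-02 -1.030e+00
  2.000e-01] sd [0.02 0.01 0.03 0.51 0.32 0.38 0.  ] q [-0.0627  0.0079 -0.131   1.4319 -0.     -0.019 ]
```

View pics/w7.png

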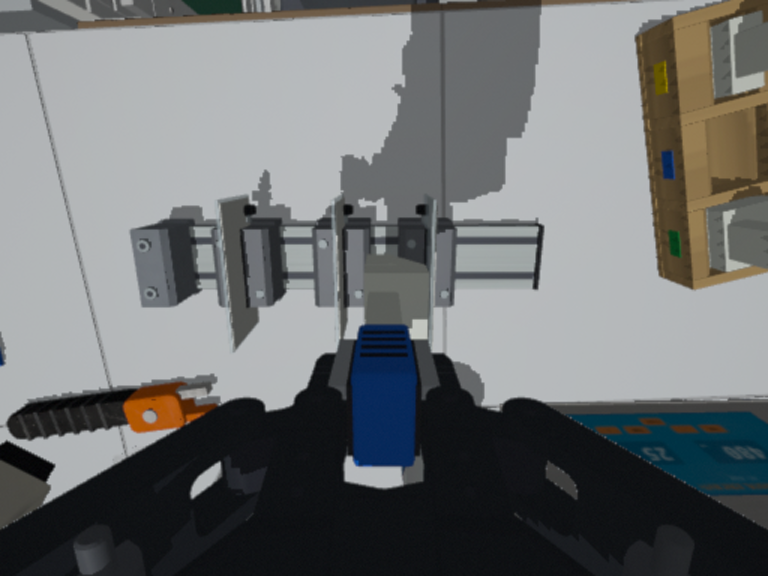

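```bash
python3 - <<'E'
from h import *
for c in (34.85,34.65,34.45):
    robot.move_straight(rp(c,161),speed=20,frame=Q(psi)); robot.wait(.05); a=avg("c%.2f"%c,8)
    if a[4]>0.9: break
E
```

```text
c34.85 t23.34 [-4.0000e-02  3.4910e+01  1.6095e+02  9.0000e-02  4.1000e-01 -1.1900e+00
  2.0000e-01] sd [0.01 0.01 0.02 0.42 0.63 0.31 0.  ] q [-6.3200e-02  7.9000e-03 -1.3110e-01  1.4319e+00  1.0000e-04 -1.9600e-02]
c34.65 t23.77 [-3.0000e-02  3.4820e+01  1.6097e+02 -1.9000e-01  8.7000e-01 -1.2400e+00
  2.0000e-01] sd [0.01 0.01 0.02 0.37 0.45 0.36 0.  ] q [-6.3600e-02  7.9000e-03 -1.3120e-01  1.4319e+00  4.0000e-04 -2.0000e-02]
c34.45 t24.21 [-3.0000e-02  3.4690e+01  1.6098e+02  1.8000e-01  1.9000e+00 -1.0000e+00
  2.0000e-01] sd [0.01 0.01 0.01 0.57 0.35 0.41 0.  ] q [-6.3900e-02  7.8000e-03 -1.3120e-01  1.4319e+00  6.0000e-04 -2.0400e-02]
```

```bash
python3 - <<'E'
from h import *
c=35.05
robot.move_straight(rp(c,161),speed=15,frame=Q(psi)); robot.wait(.05); avg("pre",5)
h=robot.move_straight(rp(c,145),speed=25,frame=Q(psi),max_force=25); avg("mid %s"%h,4)
h=robot.move_straight(rp(c,128),speed=25,frame=Q(psi),max_force=22); st("home %s"%h)
avg("settled")
E
```

```text
pre t24.59 [-2.0000e-02  3.4900e+01  1.6097e+02 -1.0000e-02  4.4000e-01 -1.6800e+00
  2.0000e-01] sd [0.01 0.01 0.01 0.29 0.32 0.33 0.  ] q [-6.3000e-02  8.0000e-03 -1.3100e-01  1.4319e+00 -3.0000e-04 -1.9200e-02]
mid False t25.45 [  0.48  34.73 145.33   0.63  -0.77   3.06   0.2 ] sd [0.01 0.01 0.01 0.31 0.3  0.4  0.  ] q [-6.3100e-02  1.2300e-02 -1.5770e-01  1.3995e+00 -7.0000e-04 -1.9200e-02]
home True t26.02 X-0.53 Y34.77 z132.83 F x-1.14 y0.00 z3.12 gap0.202
settled t26.19 [-5.1000e-01  3.4770e+01  1.3283e+02 -1.2400e+00  4.0000e-02  3.7000e+00
  2.0000e-01] sd [0.02 0.01 0.02 0.57 0.5  0.63 0.  ] q [-6.2900e-02  1.5800e-02 -1.7930e-01  1.3759e+00 -1.0000e-03 -1.9200e-02]
```

```bash
python3 - <<'E'
from h import *
import pickle
robot.move_straight(rp(34.8,170),speed=70,frame=Q(psi)); 
robot.move_straight(rp(34.8,240),speed=150)
g=[440.7,275.3]; q=Q(.2174)
robot.move_to([*g,240],q); robot.wait(.2); avg("over")
print(sensors.observe()["tool_pos"])
h=robot.move_straight([*g,165],speed=100,frame=q); robot.wait(.1); print(sensors.observe()["tool_pos"])
s=eyes.snapshot("wrist"); save(s,"w8",sc=1.5); pickle.dump(s,open("w8.pkl","wb"))
E
```

```text
over t28.82 [-7.7550e+01  2.7120e+02  2.4001e+02  4.0000e-02  2.5000e-01 -1.0300e+00
  2.0000e-01] sd [0.08 0.15 0.04 0.63 0.61 0.6  0.  ] q [ 4.276e-01  3.050e-02  4.890e-02  1.589e+00 -1.000e-04  2.119e-01]
[441.17057374 274.57191485 240.06866181]
[441.38149323 275.61473592 166.18117095]
```

View pics/w8.png

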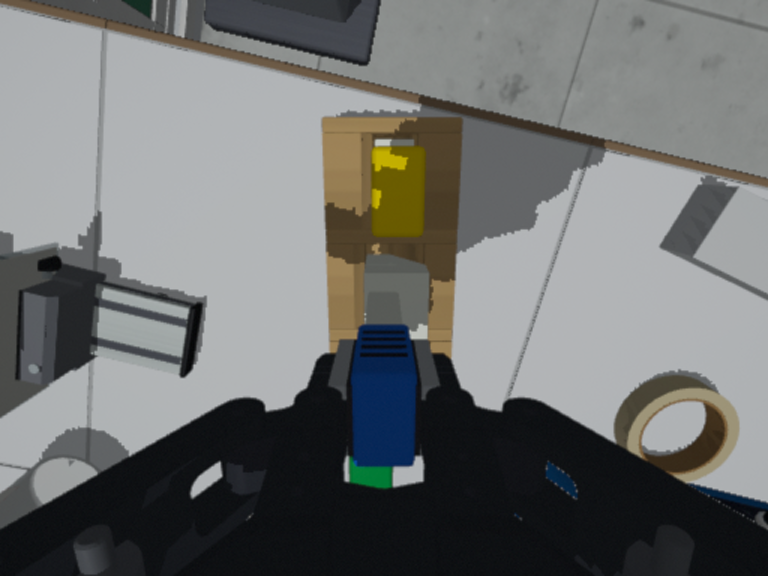

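```bash
python3 - <<'E'
from h import *
g=[440.7,275.3]; q=Q(.2174)
robot.move_straight([*g,140],speed=40,frame=q,max_force=12); avg("d1",5); print(sensors.observe()["tool_pos"])
h=robot.move_straight([*g,119],speed=25,frame=q,max_force=10); avg("d2 %s"%h,5); print(sensors.observe()["tool_pos"])
E
```

```text
d1 t30.73 [-7.8040e+01  2.7223e+02  1.4025e+02 -7.0000e-02  1.1000e-01 -9.2000e-01
  2.0000e-01] sd [0.06 0.02 0.09 0.45 0.29 0.23 0.  ] q [ 0.4293  0.0397 -0.1398  1.3906 -0.      0.2119]
[440.91552456 275.41047536 140.37496461]
d2 True t31.46 [-7.8150e+01  2.7201e+02  1.2383e+02  2.7000e-01  4.2000e-01  3.7300e+00
  2.0000e-01] sd [0.01 0.01 0.01 0.38 0.45 0.46 0.  ] q [ 4.2920e-01  4.6300e-02 -1.6620e-01  1.3584e+00 -3.0000e-04  2.1190e-01]
[440.74796018 275.16186577 123.82829176]
```

```bash
python3 - <<'E'
from h import *
import pickle
release(); robot.wait(.2)
robot.move_straight([440.7,275.2,190],speed=90)
robot.move_to([455,262,265],Q(.127)); robot.wait(.2)
s=eyes.snapshot("wrist"); save(s,"w9",sc=1.5); pickle.dump(s,open("w9.pkl","wb"))
W=cloud(s); hsv=cv2.cvtColor(s["frame"],cv2.COLOR_RGB2HSV)
for n,lo,hi in [("blue",(100,120,60),(125,255,255)),("green",(50,120,40),(80,255,255)),("yellow",(22,120,80),(35,255,255))]:
    mk=(cv2.inRange(hsv,lo,hi)>0)&(abs(W[...,0]-440)<130)&(abs(W[...,1]-270)<80)
    P=W[mk]; T=P[P[:,2]>np.nanpercentile(P[:,2],90)-6]
    print(n,np.nanpercentile(P[:,2],95),T.mean(0).round(1),len(T),cv2.minAreaRect(T[:,:2].astype(np.float32)))
for Y in (-105,-20,40):
    robot.move_to([515,Y,265],Q(psi)); robot.wait(.3)
    s=eyes.snapshot("wrist"); save(s,"v%d"%Y,sc=1.5); pickle.dump(s,open("v%d.pkl"%Y,"wb"))
    W=cloud(s)
    m=(W[...,2]>40)&(W[...,2]<57)&(abs(W[...,0]-507)<60)&(abs(W[...,1]+20)<200)
    q=W[m][:,:2]-O; X=q@ex;yy=np.sort((q@ey)[abs(X)<24])
    g=np.where(np.diff(yy)>10)[0]; print("gap edges",[(yy[i].round(1),yy[i+1].round(1),(yy[i+1]-yy[i]).round(1)) for i in g])
st()
E
```

```text
blue 138.36219617005003 [439.8 274.8 137.1] 669 ((440.3985900878906, 275.0370178222656), (29.82862091064453, 17.34657859802246), 13.289924621582031)
green 138.16670321297178 [497.4 282.6 137. ] 552 ((498.584228515625, 282.9613037109375), (29.64630126953125, 16.909730911254883), 13.599376678466797)
yellow 138.36656122085034 [381.9 267.3 137.1] 807 ((382.0895690917969, 267.4025573730469), (29.550905227661133, 17.824235916137695), 12.785284996032715)
gap edges [(np.float64(-114.5), np.float64(-84.5), np.float64(30.0)), (np.float64(-44.3), np.float64(-15.0), np.float64(29.3)), (np.float64(4.7), np.float64(17.9), np.float64(13.3)), (np.float64(25.6), np.float64(54.8), np.float64(29.2))]
gap edges [(np.float64(-113.8), np.float64(-84.5), np.float64(29.3)), (np.float64(-44.3), np.float64(-14.1), np.float64(30.1)), (np.float64(25.5), np.float64(55.1), np.float64(29.6)), (np.float64(74.6), np.float64(87.1), np.float64(12.5))]
gap edges [(np.float64(-113.8), np.float64(-84.6), np.float64(29.2)), (np.float64(-77.0), np.float64(-63.4), np.float64(13.6)), (np.float64(-43.9), np.float64(-14.6), np.float64(29.3)), (np.float64(25.3), np.float64(55.5), np.float64(30.2))]
 t37.11 X6.40 Y39.53 z264.98 F x0.23 y-0.05 z1.04 gap1.000
```

View pics/w9.png

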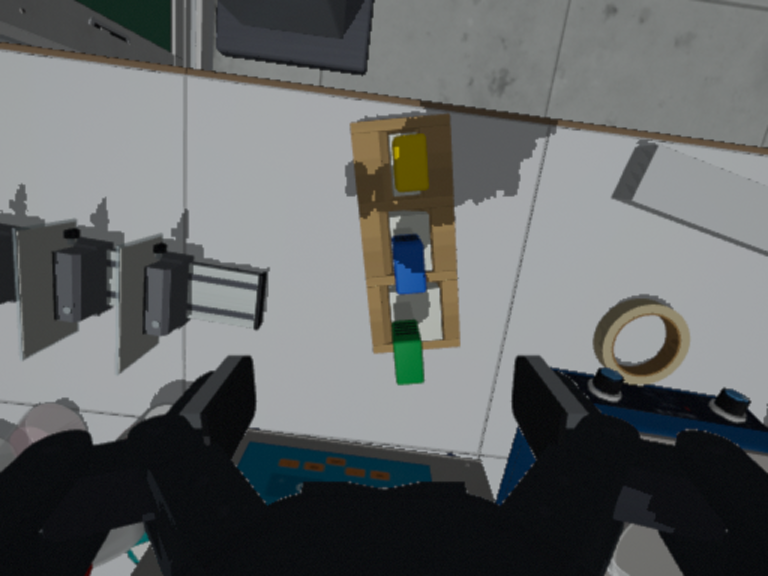

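View pics/v-20.png

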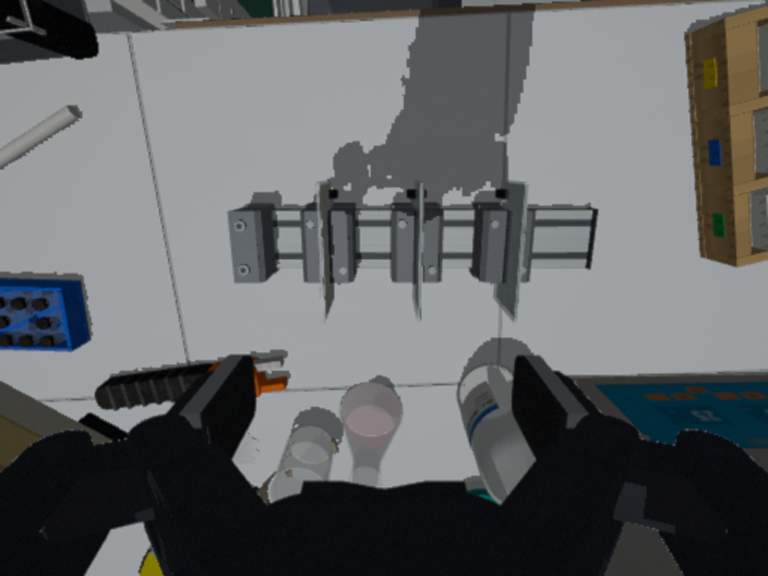

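```bash
python3 -c "
from h import *
print(hand_in())"
```

```text
the job is handed in; nothing more can be done
None
```

I set all three gaps with the blue gauge, in the order asked, stood the gauge back in its own bay and handed the job in. The last clock reading before that was 37.1 s, against the 61 s limit.

- **Pressing home:** all three times the gauge stopped with the tool at z 132.82–132.83 mm. The height expected for the foot resting on the rail was 132.5–132.9 mm.
- **Gaps:** seen by the wrist camera from almost directly above each one, they measured 30.0, 30.1 and 30.2 mm. Oblique views of the same gaps read 29.2–29.6 mm because part of each edge is hidden, so I trusted the overhead values. The arm's positions at the three presses put the holders 69.9 mm apart, against the ideal 70.
- **Gauge in its bay:** it came down to the same height at which I first gripped it (123.8 mm). The camera then showed the handle within 0.5 mm of where it started, with its top at the same height.
- **Other objects:** the yellow and green gauges stayed within 0.2 mm. In the last pictures the other objects in view looked undisturbed. I did not measure those, and the marker was only partly in view.
- **Problem on the first gap:** my first two force-limited touches on the end stop left the tool tilted by less than 0.5°. I straightened it before pressing down.
- **Contact with the holders:** while finding the face of holder 1 I pressed on it with up to about 2.5 N, which may have shifted it by about 0.1 mm. Holder 2 got up to about 1.9 N.

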